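# Lock the filter ring of a desktop air cleaner and reset it

## Robot

A 7-joint arm with a two-finger parallel gripper is mounted at the origin on the work surface. World frame = base frame: x ahead of the robot, y to its left, z up, the work surface at z = 0. Lengths are in m, angles in degrees, forces in N, time in s.
With the tool pointing down it reaches from about 0.425 to 0.875 m from the base axis. Payload 4.7 kg.
Tool frame: the origin (TCP) lies on the centre line of the jaws, within the pads' length; the fingertips stand 11 mm ahead of it and the grasp point (between the pads) lies 8 mm behind it (finger_overhang is the x of the fingertips in the tool frame, in m); x points along the fingers, z is the direction in which the jaws open and shut, and the axes are right-handed (so a half turn about x gives the same grasp; the last joint's range is limited). The gripper opens to 87 mm and grips with 3 to 60 N. Pads are 19 mm wide; open, the fingers measure 117 mm over their backs; the gripper's body (75 mm by 190 mm) begins 51 mm behind the grasp point.
Start: joints at [77.985, 18.392, -4.016, 83.108, 1.295, 78.541, -3.26], TCP at [0.144, -0.634, 0.234] pointing down, gripper open.
Joint ranges: [-163.93, 163.93], [-17.29, 119.83], [-79.2, 71.16], [3.27, 140.29], [-89.18, 269.18], [5.43, 117.66], [-154.24, 154.24]. Speed limits (degrees/s): [147.25, 147.25, 180, 180, 180, 180, 180].

## Interface

Orientations are given as [roll, pitch, yaw] about the fixed x, y, z axes, in that order (R = Rz(yaw) Ry(pitch) Rx(roll)).
In Python, from cell import get_obs, read_camera, sign_off, cut_out, finger_overhang gives the robot as it stands.
- The arm moves only by the tool servo_tool, never from a script. Its argument "rows" is one flat list of numbers, 5 for each row, row after row: the shift along the world's x, y, z in mm, then the turn about the world's z in degrees, then the closure, from 0 (fully open) to 1 (shut). A call has 1 to 10 rows; each row is the pose to reach, as a shift and turn from the pose commanded when the call began; what a row does not reach only later rows make up. A row lasts 1/12 s, in which the tool goes at most 41.7 mm and 7.16 degrees, less where a joint would pass 70% of its speed; a pose out of reach is approached as far as the arm can. A call with a gripper value outside its range is refused whole. The fingers move at their own pace and stop on an object; "force" is the grip in N (left out, the last holds). Time passes only in rows, so rows that repeat a pose let the fingers close. It gives the time, the measured TCP pose, the force and the opening at its end, in the units of the state.
- get_obs(): the state, without advancing time (a new reading comes with each control period).
- read_camera(name): name is "scene" or "side" or "wrist"; returns a dict with "frame" (480x640x3 uint8, blue, green, red), "range_z" (480x640 float32, m along the optical axis (not along the pixel's ray), 0 where there is no reading), "intrinsics" (3x3 intrinsics, pixels), "cam_to_world" (4x4, takes a point from camera to world coordinates); the wrist camera has in their place "tool_from_camera" (4x4, takes a point from camera to tool coordinates, whose origin is the TCP and whose axes are the tool frame's). Camera axes: x right, y down, z forward; pixel columns grow to the right and rows downward; lengths in m; the calibration is good to about 2 mm. A picture is of the moment at which its call begins: read the wrist's pose just before it.
- sign_off(): hands the job in, once; it reports no verdict.
Trained networks look in a picture, given as the dict that the camera call returned (one of the last four; its "shot" number tells which), for a name from the list of things; names that differ only in an ending like _2 or _b are one class to them, and where a whole thing is asked for, a point or a joint stands for the part that bears it (a point fixed in the world has none). Each returns a list of dicts, best first, with "score" (0 to 1); they miss things now and then, are a little off and sometimes report something else, mostly with a low value. They report only what shows in the picture. A call takes as long as a camera call.
- cut_out(name, picture): "pixels" (480x640 bool, what is visible of it) and "extent" ([centre column, centre row, width, height] in pixels, round what is visible of it).
The state is a dict: "time_s": time; "qpos": joint angles; "joint_velocities": joint speeds; "effort": joint torques, N m; "tool_pos": TCP position; "tool_rot": TCP orientation; "force": force on the tool from outside, world axes, zero at the start; "wrist_torque": the same for the moment, N m; "grip_width": finger opening in m.
Only numpy, scipy, OpenCV 4.12 (cv2) and the standard library are available. Lean on these libraries where they do the work, as an engineer would, in place of code of your own. Each camera call takes 0.05 s, during which the arm holds its last target.

## Task

The filter in the desktop air cleaner has just been changed, but its bayonet ring is still open: turn the ring clockwise by its grip bar, about a quarter turn, until it clicks locked and stays there by itself. Only then press the cleaner's round reset button all the way in and let it come back out. Do not push the mug, the bottle or the mouse out of place, and leave the cleaner untouched at the end.

Things in the scene. Friction and masses are not known exactly. Their poses are not given: they have to be found in the camera images.
- cleaner: Desktop air cleaner, fixed to the desk: a white head 220 x 280 x 70 mm leaning back on a grey cradle, so that its flat face looks up and towards the robot's side, its normal 25 degrees from vertical. Origin on the desk, 132 mm below the middle of the face; own z is up, own x points away from the robot's side, up-slope; y across the face.
- ring_top (a point): Middle of the ring's flat top, on its turning axis, 19 mm out from the face. The bayonet ring is a grey ribbed disc 110 mm across carrying a straight grip bar with a small steel pointer on one end. Open: the bar lies level across the face, pointer at the dark mark on the left edge. Locked: it runs up and down the slope, pointer at the dark mark on the upper edge.
- ring_grip (a point): Grip point in the bar on the ring: on the turning axis, 43 mm out from the face. The bar is grey, 18 mm thick, 90 mm long and stands from 19 to 53 mm out from the face; pinch it across its thickness with the tool along the face's normal. Own axes turn with the ring: z is the face's outward normal, y runs along the bar, x across its thickness.
- ring (a joint): Turn of the ring, rad, clockwise as seen when looking at the face (about minus z of ring_grip). Starts at 0, open; 1.571 is the locked end stop. An over-centre spring inside resists the turn (0.06 N m at first, 0.17 N m at most) and turns the ring back if it is let go before about 1.2 rad; past 1.3 rad it snaps the ring on to the stop and holds it there.
- reset_top (a point): Centre of the top of the round black push button (32 mm across) on the same face, to the right of the ring and a little higher when looking at the face, 138 mm from the ring's axis. Own z is the face's outward normal; it is pressed inward along it. Travel 6 mm, 5 N to push fully in, springs back; its grey housing stands lower than its top.
- reset (a joint): How far the reset button is pressed, m: 0 out, 0.006 fully in.
- mug_mid (a point): Centre of a blue ceramic mug standing upright on the desk, 82 mm across, 95 mm high, with a handle at its own +y. A bystander.
- bottle_mid (a point): Centre of a white plastic bottle standing upright on the desk, 58 mm across, 150 mm high. A bystander.
- mouse_mid (a point): Centre of a black computer mouse on the desk, 110 x 62 x 32 mm, long along its own x. A bystander.

How it is judged (in metres and radians):
On the way, in this order (a step that is already met when the one before it is completed fails the run):
1. the ring is turned to its locked stop (value of joint ring above 1.48 rad), for 0.2 s.
2. with the ring locked, the reset button is pressed in (value of joint reset above 0.0045 m and value of joint ring above 1.48 rad), for 0.02 s.
At the end, for the whole second after the job is handed in: The ring stands at its locked stop (over 1.48 rad of 1.571), the reset button has been pressed (over 4.5 mm of 6) after that and is out again (under 1.5 mm), and mug, bottle and mouse are within 30 mm of where they stood (value of joint ring above 1.48 rad and value of joint reset below 0.0015 m and distance of each of mug_mid, bottle_mid, mouse_mid from where it was at the start of the episode below 0.03 m); the robot touches nothing.
It fails at once if the reset button is pressed before the ring is locked (value of joint reset above 0.0045 m and value of joint ring below 1.4 rad).
It fails at once if mug, bottle or mouse is pushed more than 40 mm or tipped over (distance of any of mug_mid, bottle_mid, mouse_mid from where it was at the start of the episode above 0.04 m or angle between any of mug_mid, bottle_mid's own z axis and vertical above 0.6 rad).
It also fails if it takes over 48 s, if anything falls off the work surface, if the arm or the gripper's body presses on something with over 40 N, if the wrist force passes 120 N, or if a joint passes its speed limit or range.

## Working session

There is one attempt and no reset: what is moved stays moved. The work goes in short steps, Python scripts to look and compute and a tool call to move; the robot and the scene stay as the last step left them, time stands still between calls to the robot, and variables do not carry over. Pictures are saved under pics/ and viewed, and the job is handed in when it is done.

Besides the shell and the picture viewer there is one more tool, called after "Emit:" by a JSON object that holds its "op" and its "data". servo_tool: Moves the arm, as the interface text tells. Its arguments: {"type":"object","properties":{"rows":{"type":"array"},"force":{"type":"number"}},"required":["rows"]}

```bash
ls; mkdir -p pics
python3 - <<'E'
from cell import *
import cv2,numpy as np
o=get_obs();print({k:np.round(v,3) for k,v in o.items()})
for n in ["scene","side","wrist"]:
    p=read_camera(n);cv2.imwrite(f"pics/{n}0.png",p["frame"])
    np.savez(f"{n}0.npz",**{k:v for k,v in p.items()})
    for t in ["cleaner","ring_grip","reset_top","mug_mid","bottle_mid","mouse_mid"]:
        r=cut_out(t,p);print(n,t,[(round(x["score"],2),np.round(x["extent"])) for x in r[:2]])
        if r: np.save(f"m_{n}_{t}.npy",r[0]["pixels"])
E
```

```text
pics
{'time_s': np.float64(0.0), 'qpos': array([77.984, 18.439, -4.016, 83.173,  1.296, 78.541, -3.26 ]), 'joint_velocities': array([ 0.038, -0.033, -0.069,  0.023,  0.009, -0.018, -0.067]), 'effort': array([ 0.0000e+00, -4.9128e+01, -4.0400e-01, -3.1253e+01, -6.4000e-02,
        4.4000e-02,  0.0000e+00]), 'tool_pos': array([ 0.144, -0.633,  0.232]), 'tool_rot': array([-176.704,   89.892,  106.123]), 'force': array([0.168, 0.551, 0.814]), 'wrist_torque': array([-0.01 , -0.031,  0.022]), 'grip_width': np.float64(0.087)}
scene cleaner [(0.55, array([255., 210., 115., 140.]))]
scene ring_grip [(0.83, array([265., 192.,  48.,  48.]))]
scene reset_top [(0.47, array([244., 155.,  14.,   8.]))]
scene mug_mid [(0.74, array([287., 289.,  53.,  66.]))]
scene bottle_mid [(0.9, array([244., 133.,  24.,  35.]))]
scene mouse_mid [(0.87, array([304., 159.,  46.,  27.])), (0.2, array([267., 193.,  54.,  45.]))]
side cleaner [(0.59, array([316., 217., 118., 113.]))]
side ring_grip [(0.94, array([318., 204.,  38.,  31.]))]
side reset_top []
side mug_mid [(0.95, array([279., 274.,  49.,  48.]))]
side bottle_mid [(0.9, array([359., 176.,  22.,  41.]))]
side mouse_mid [(0.72, array([404., 215.,  35.,  18.]))]
wrist cleaner []
wrist ring_grip []
wrist reset_top []
wrist mug_mid []
wrist bottle_mid []
wrist mouse_mid []
```

View pics/scene0.png

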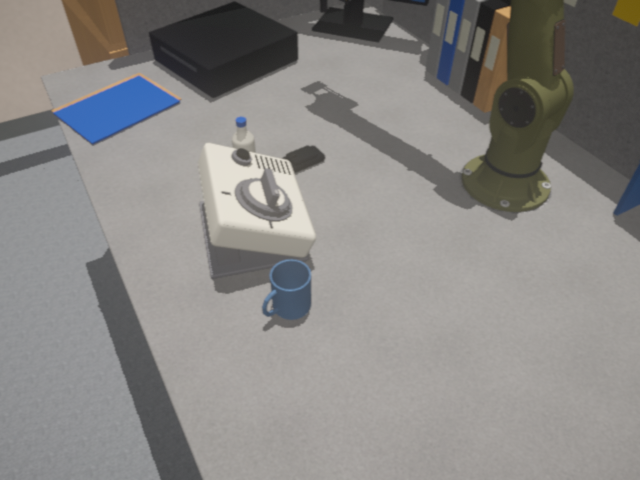

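View pics/side0.png

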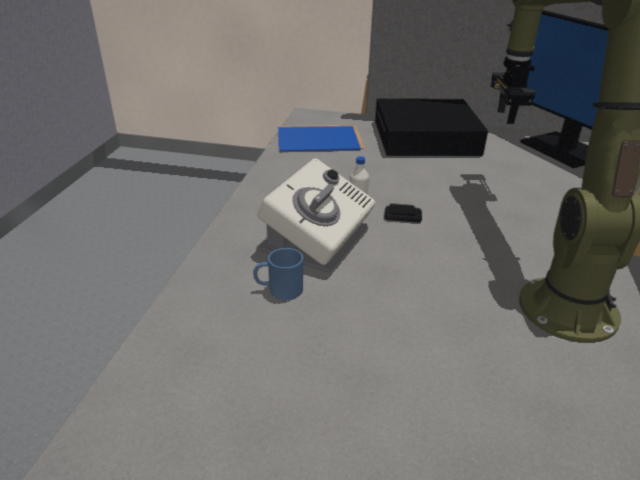

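View pics/wrist0.png

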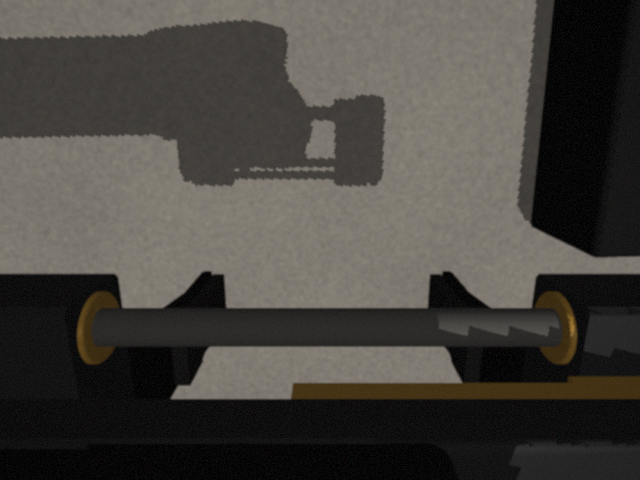

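```bash
cat > h.py <<'E'
import numpy as np
def cloud(d):
    K=d["intrinsics"];z=d["range_z"];v,u=np.mgrid[:480,:640]
    P=np.stack([(u-K[0,2])/K[0,0]*z,(v-K[1,2])/K[1,1]*z,z],-1)
    T=d["cam_to_world"];W=P@T[:3,:3].T+T[:3,3];W[z==0]=np.nan
    return W
E
python3 - <<'E'
from h import *
for n in ["scene","side"]:
    d=np.load(n+"0.npz",allow_pickle=True);W=cloud(d)
    print(n,d["cam_to_world"].round(3).tolist(),d["intrinsics"][0,0])
    for t in ["cleaner","ring_grip","reset_top","mug_mid","bottle_mid","mouse_mid"]:
        try:m=np.load(f"m_{n}_{t}.npy")
        except: continue
        q=W[m];q=q[~np.isnan(q[:,0])];print(t,len(q),np.median(q,0).round(3),np.percentile(q,3,0).round(3),np.percentile(q,97,0).round(3))
E
```

```text
scene [[-0.875, 0.35, -0.336, 0.956], [0.485, 0.631, -0.606, 0.709], [-0.0, -0.693, -0.721, 0.915], [0.0, 0.0, 0.0, 1.0]] 544.8002851980762
cleaner 12064 [ 0.666 -0.077  0.131] [ 0.534 -0.267  0.009] [ 0.76  -0.     0.175]
ring_grip 1491 [ 0.63  -0.086  0.16 ] [ 0.585 -0.141  0.131] [ 0.672 -0.05   0.182]
reset_top 144 [ 0.618 -0.234  0.163] [ 0.599 -0.252  0.147] [ 0.63  -0.222  0.17 ]
mug_mid 2383 [0.668 0.097 0.057] [0.626 0.044 0.001] [0.726 0.122 0.096]
bottle_mid 516 [ 0.562 -0.37   0.104] [ 0.538 -0.391  0.067] [ 0.586 -0.354  0.15 ]
mouse_mid 663 [ 0.419 -0.309  0.026] [ 0.369 -0.346  0.007] [ 0.46  -0.293  0.035]
side [[-0.979, -0.129, 0.155, 0.378], [-0.2, 0.539, -0.818, 1.064], [0.022, -0.832, -0.554, 0.824], [0.0, 0.0, 0.0, 1.0]] 540.0383275945998
cleaner 8208 [ 0.626 -0.077  0.117] [ 0.523 -0.257  0.01 ] [ 0.751 -0.     0.175]
ring_grip 1050 [ 0.617 -0.087  0.155] [ 0.582 -0.142  0.127] [ 0.666 -0.052  0.182]
mug_mid 1803 [0.663 0.102 0.061] [0.623 0.04  0.006] [0.727 0.12  0.096]
bottle_mid 471 [ 0.555 -0.37   0.098] [ 0.533 -0.487  0.003] [ 0.585 -0.354  0.151]
mouse_mid 581 [ 0.416 -0.309  0.023] [ 0.366 -0.35   0.006] [ 0.466 -0.296  0.035]
```

```bash
python3 - <<'E'
from h import *
import cv2
for n in ["scene","side"]:
    d=np.load(n+"0.npz",allow_pickle=True);W=cloud(d);F=d["frame"].astype(int)
    white=(F.min(-1)>150)&(W[...,2]>0.06)&(W[...,0]>.5)&(W[...,0]<.8)&(W[...,1]<.03)&(W[...,1]>-.3)
    q=W[white]; rng=np.random.default_rng(0);best=0
    for _ in range(800):
        a=q[rng.choice(len(q),3,False)];nn=np.cross(a[1]-a[0],a[2]-a[0]);l=np.linalg.norm(nn)
        if l<1e-4: continue
        nn/=l; nn*=np.sign(nn[2])
        if nn[2]<.8: continue
        i=abs((q-a[0])@nn)<.003
        if i.sum()>best: best=i.sum();I=i
    p=q[I];c=p.mean(0);nn=np.linalg.svd(p-c,full_matrices=False)[2][2];nn*=np.sign(nn[2])
    print(n,len(q),best,"normal",nn.round(3),"tilt",np.degrees(np.arccos(nn[2])),"az",np.degrees(np.arctan2(nn[1],nn[0])), "off",nn@c)
    ex=-np.array([nn[0],nn[1],0]);ex-=nn*(ex@nn);ex/=np.linalg.norm(ex);ey=np.cross(nn,ex)
    B=np.stack([ex,ey,nn],1); L=(W-c)@B
    m=np.isfinite(L[...,0])&(abs(L[...,2])<.07)&(abs(L[...,:2])<.25).all(-1)
    f=m&(abs(L[...,2])<.004)
    l=L[f];r=cv2.minAreaRect((l[:,:2]*1000).astype(np.float32));print("rect",r,np.percentile(l,[1,99],axis=0).round(3).tolist())
    np.savez(n+"_fr.npz",c=c,B=B)
    # bar top: 45-56mm
    b=m&(L[...,2]>.046)&(L[...,2]<.06)&(abs(L[...,:2])<.1).all(-1);l=L[b]
    print("bar",len(l),cv2.minAreaRect((l[:,:2]*1000).astype(np.float32)),"ctr",l.mean(0).round(4),"world",W[b].mean(0).round(4),"h",np.percentile(l[:,2],[5,50,95]).round(3))
    b=m&(L[...,2]>.014)&(L[...,2]<.024)&(np.hypot(L[...,0],L[...,1])<.12)&(L[...,1]>-.1)
    l=L[b];print("ring",len(l),cv2.minEnclosingCircle((l[:,:2]*1000).astype(np.float32)))
    b=m&(F.max(-1)<60)&(L[...,2]>.006)&(L[...,2]<.05)&(L[...,1]<-.08);l=L[b]
    if len(l):
        print("btn",len(l),np.percentile(l,[5,50,95],axis=0).round(3).tolist()); t=l[l[:,2]>np.percentile(l[:,2],60)];print(cv2.minEnclosingCircle((t[:,:2]*1000).astype(np.float32)), B@t.mean(0)+c)
E
python3 -c "
import cv2
a=cv2.imread('pics/scene0.png')[120:330,180:360];cv2.imwrite('pics/s0c.png',cv2.resize(a,None,fx=2.8,fy=2.8,interpolation=cv2.INTER_CUBIC))
a=cv2.imread('pics/side0.png')[140:300,230:440];cv2.imwrite('pics/d0c.png',cv2.resize(a,None,fx=3.5,fy=3.5,interpolation=cv2.INTER_CUBIC))"
```

```text
scene 6208 4114 normal [-0.406  0.11   0.907] tilt 24.846444361936054 az 164.88892129588172 off -0.1475256855070071
rect ((-11.285110473632812, -63.182464599609375), (215.5296173095703, 373.41143798828125), 0.35577961802482605) [[-0.116, -0.147, -0.004], [0.094, 0.12, 0.004]]
bar 251 ((-12.24806022644043, 28.906492233276367), (19.13329315185547, 92.12198638916016), 0.7793067693710327) ctr [-0.0107  0.0335  0.0523] world [ 0.6121 -0.0932  0.18  ] h [0.048 0.053 0.055]
ring 920 ((2.4465436935424805, -8.06915283203125), 95.8614273071289)
side 3650 2890 normal [-0.408  0.112  0.906] tilt 25.029212707031053 az 164.6345309886577 off -0.14958873489344915
rect ((2.4302520751953125, -61.32249450683594), (214.44456481933594, 376.7549133300781), 0.5513590574264526) [[-0.103, -0.147, -0.004], [0.107, 0.121, 0.004]]
bar 178 ((1.9837751388549805, 29.966236114501953), (92.05940246582031, 18.02060890197754), 89.6347427368164) ctr [0.0012 0.0343 0.0527] world [ 0.6101 -0.0944  0.1795] h [0.048 0.053 0.056]
ring 768 ((15.715005874633789, -7.355266571044922), 97.1570816040039)
btn 63 [[0.02, -0.112, 0.014], [0.03, -0.098, 0.021], [0.041, -0.09, 0.024]]
((33.14673614501953, -100.26921081542969), 13.69511604309082) [ 0.61342671 -0.23592367  0.16582528]
```

View pics/s0c.png

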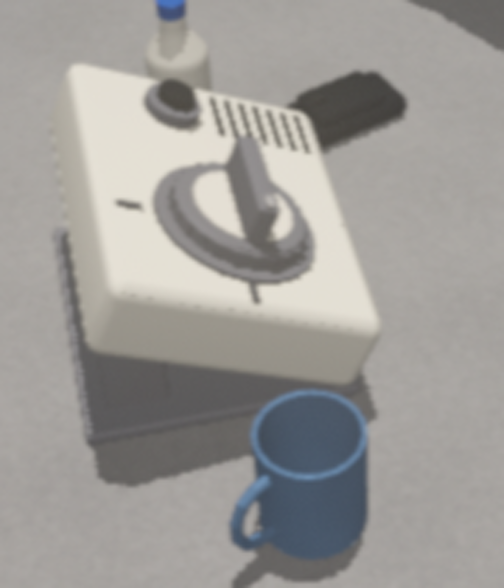

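View pics/d0c.png

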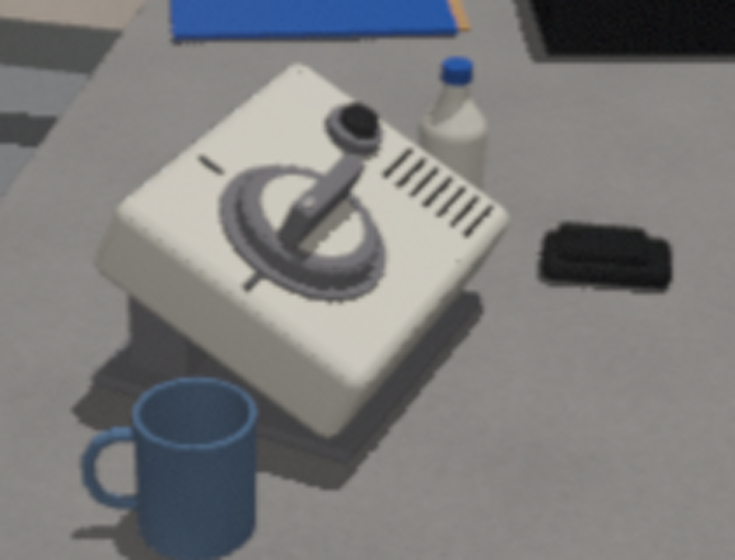

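```bash
cat >> h.py <<'E'
from scipy.spatial.transform import Rotation as Rn
fr=np.load("side_fr.npz");B=fr["B"];C0=fr["c"];fs=np.load("scene_fr.npz")
O=.5*(C0+B@[.002,.030,0])+.5*(fs["c"]+fs["B"]@[-.0122,.0289,0])  # axis on face
def toW(l): return O+B@np.array(l)
def toL(w): return B.T@(np.array(w)-O)
def tool(o): return Rn.from_euler('xyz',o["tool_rot"],degrees=True).as_matrix()
E
python3 - <<'E'
from h import *
from cell import *
print(B.round(3).tolist(),"O",O.round(4),"G",toW([0,0,.043]).round(4),finger_overhang)
print("btn",toL([ 0.61342671,-0.23592367,0.16582528]).round(4))
print("O's",C0+B@[.002,.030,0],fs["c"]+fs["B"]@[-.0122,.0289,0])
print(tool(get_obs()).round(3))
for n in ["scene","side"]:
    d=np.load(n+"0.npz");W=cloud(d);L=(W-O)@B;F=d["frame"].astype(int)
    m=(abs(L[...,0]-.03)<.05)&(abs(L[...,1]+.13)<.045)&(L[...,2]>.004)&(L[...,2]<.05)
    l=L[m];l=l
    k=F.max(-1)[m]<70
    print(n,len(l),k.sum(),l[k].mean(0).round(4),np.percentile(l[k],[5,95],axis=0).round(4).tolist(),np.percentile(l,[5,95],axis=0).round(4).tolist())
    t=l[l[:,2]>.018];print(len(t),t.mean(0).round(4),cv2.minEnclosingCircle((t[:,:2]*1000).astype(np.float32))if 0 else '')
E
```

```text
[[0.874, 0.265, -0.408], [-0.24, 0.964, 0.112], [0.423, 0.0, 0.906]] O [ 0.631  -0.1039  0.1319] G [ 0.6134 -0.099   0.1709] 0.011
btn [ 0.0307 -0.132   0.0231]
O's [ 0.63116173 -0.10468373  0.13203294] [ 0.63078593 -0.10303376  0.1318486 ]
[[-0.     0.975  0.222]
 [-0.     0.222 -0.975]
 [-1.    -0.     0.   ]]<stdin>:12: RuntimeWarning: Mean of empty slice.
  ret = um.true_divide(
Traceback (most recent call last):
IndexError: index -1 is out of bounds for axis 0 with size 0
```

```bash
cat >> h.py <<'E'
def push(th,r=.034,a=.0105,b=.015,ht=.028,href=.050,extra=0.):
    t=np.radians(th);u=np.array([np.sin(t),np.cos(t)]);n=np.array([-np.cos(t),np.sin(t)])
    p=r*u+(.009+a*np.cos(t)+b*np.sin(t)+extra)*n
    V=B.T@[0,0,1.]
    P=np.array([p[0],p[1],href]); P=P+V*(ht-href)/V[2]
    return toW(P)+[0,0,.011]
E
python3 - <<'E'
from h import *
print("start far",push(0,extra=.015).round(4))
for t in range(0,95,10): print(t,push(t).round(4))
E
```

```text
start far [ 0.5894 -0.0572  0.1494]
0 [ 0.6025 -0.0608  0.1557]
10 [ 0.6067 -0.0585  0.1573]
20 [ 0.6117 -0.0569  0.1593]
30 [ 0.6173 -0.0563  0.1618]
40 [ 0.6233 -0.0569  0.1646]
50 [ 0.6294 -0.0591  0.1676]
60 [ 0.6352 -0.0629  0.1707]
70 [ 0.6402 -0.0683  0.1736]
80 [ 0.6442 -0.0752  0.1763]
90 [ 0.6466 -0.0833  0.1784]
```

Emit:
{"op": "servo_tool", "data": {"rows": [20,26,20,-3,1,45,59,30,-7,1,70,92,30,-12,1,95,125,30,-17,1,120,157,30,-22,1,145,190,30,-28,1,170,223,30,-28,1,195,256,30,-28,1,220,288,30,-28,1,245,321,30,-28,1], "force": 20}}

```text
time_s: 1.88
tool_pos: [0.3901, -0.3112, 0.264]
tool_rot: [38.7, 89.9, -66.5]
force: [1.2, -0.2, -0.2]
grip_width: 0.0284
```

Emit:
{"op": "servo_tool", "data": {"rows": [25,33,0,0,1,50,65,0,0,1,75,98,0,0,1,100,131,0,0,1,125,164,0,0,1,150,197,0,0,1,175,230,0,0,1,196,257,0,0,1,196,257,0,0,1,196,257,0,0,1]}}

```text
time_s: 2.72
tool_pos: [0.5858, -0.053, 0.2633]
tool_rot: [-146.5, 89.9, 108.6]
force: [-0.5, -0.7, 0.2]
grip_width: 0.0005
```

Run:
```python
from h import *
from cell import *
import cv2
o=get_obs();print(o["time_s"],o["tool_pos"],o["tool_rot"],o["grip_width"],o["force"]);print(tool(o).round(3), np.degrees(np.arctan2(B[1,1],B[0,1])))
p=read_camera("wrist");cv2.imwrite("pics/w1.png",p["frame"]);print(p["tool_from_camera"].round(3))
p=read_camera("side");a=p["frame"][90:300,200:470];cv2.imwrite("pics/d1.png",cv2.resize(a,None,fx=2.8,fy=2.8))
```

```text
2.7167 [ 0.58582362 -0.05300369  0.26329348] [-146.52999282   89.9205361   108.58558861] 0.00049402934145268 [-0.54674093 -0.65967902  0.17352901]
[[-0.     0.966 -0.257]
 [ 0.001 -0.257 -0.966]
 [-1.    -0.001 -0.001]] 74.6345309886577
[[-0.    -0.257  0.966 -0.151]
 [ 0.    -0.966 -0.257  0.069]
 [ 1.     0.     0.001 -0.001]
 [ 0.     0.     0.     1.   ]]
```

View pics/w1.png

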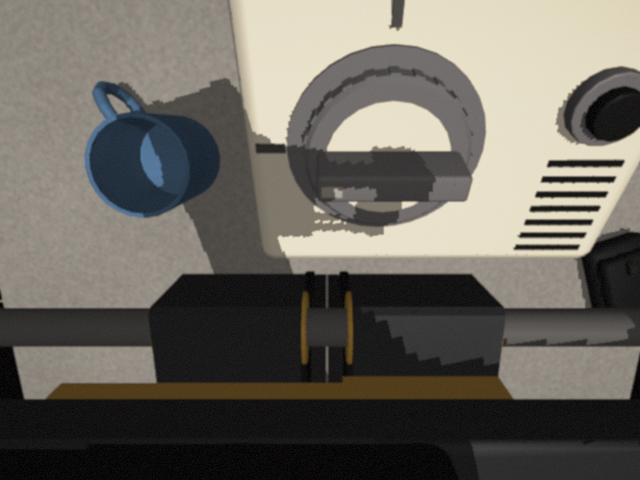

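View pics/d1.png

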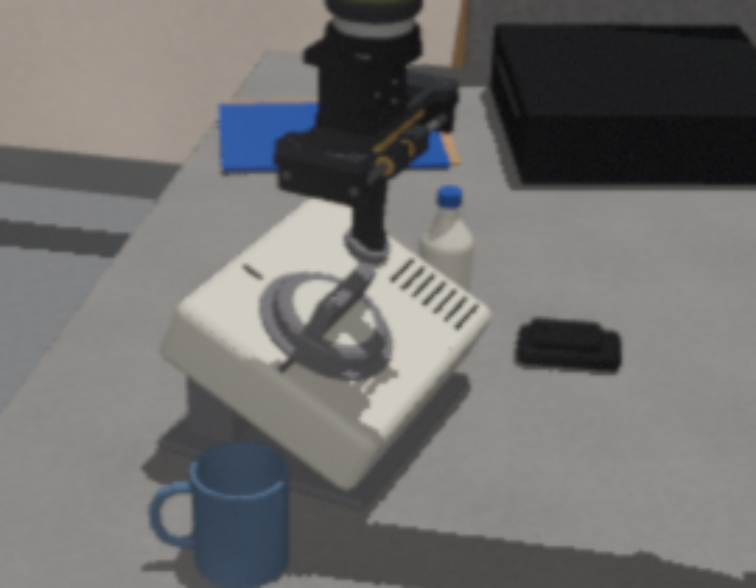

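Emit:
{"op": "servo_tool", "data": {"rows": [0,-4,-40,0,1,0,-4,-75,0,1,0,-4,-95,0,1,0,-4,-110,0,1,3,-4,-114,0,1,3,-4,-114,0,1,3,-4,-114,0,1]}}

```text
time_s: 3.4
tool_pos: [0.5887, -0.061, 0.1506]
tool_rot: [78.2, 89.9, -27.1]
force: [0.3, -0.2, -0.3]
grip_width: 0.0001
```

Emit:
{"op": "servo_tool", "data": {"rows": [3,-1,1,0,1,6,-2,3,0,1,9,-2,4,0,1,12,-3,6,0,1,12,-3,6,0,1]}}

```text
time_s: 3.82
tool_pos: [0.6003, -0.0624, 0.1559]
tool_rot: [-111.6, 89.9, 143.2]
force: [-1.9, 0.4, -0.8]
grip_width: 0.0007
```

Emit:
{"op": "servo_tool", "data": {"rows": [3,2,1,0,1,6,4,2,0,1,9,5,3,0,1,12,5,4,0,1,15,6,6,0,1,18,6,7,0,1,21,5,8,0,1,24,5,10,0,1,27,4,11,0,1,30,3,12,0,1]}}

```text
time_s: 4.65
tool_pos: [0.629, -0.0585, 0.1671]
tool_rot: [-93.1, 89.8, 161.7]
force: [-5.4, 1.4, 0.7]
grip_width: 0.0003
```

Run:
```python
from h import *
from cell import *
import cv2
o=get_obs();print(o["time_s"],o["tool_pos"],o["force"])
p=read_camera("wrist");cv2.imwrite("pics/w2.png",p["frame"])
```

```text
4.65 [ 0.62903917 -0.05848344  0.16709913] [-5.35700194  1.38079024  0.71744125]
```

View pics/w2.png

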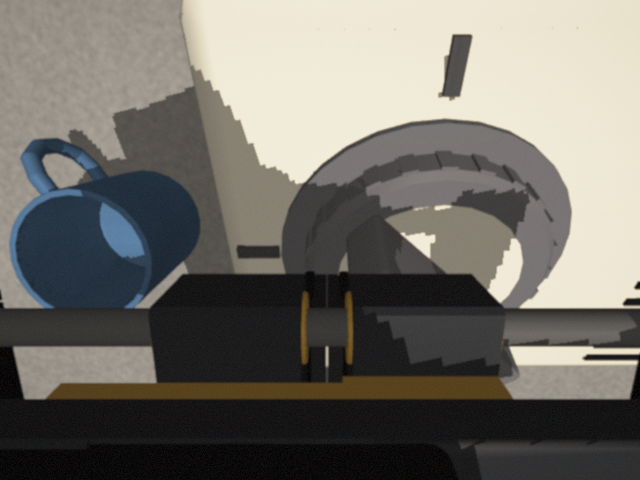

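Emit:
{"op": "servo_tool", "data": {"rows": [3,-2,1,0,1,6,-4,3,0,1,8,-6,4,0,1,11,-9,6,0,1,13,-12,7,0,1,15,-15,9,0,1,16,-18,9,0,1,17,-21,10,0,1,17,-23,11,0,1,17,-23,11,0,1]}}

```text
time_s: 5.53
tool_pos: [0.6474, -0.0842, 0.1788]
tool_rot: [43.7, 89.9, -61.6]
force: [-0.5, 0.1, 0.8]
grip_width: 0.001
```

Run:
```python
from h import *
from cell import *
import cv2
o=get_obs();print(o["time_s"],o["tool_pos"],o["force"])
p=read_camera("wrist");cv2.imwrite("pics/w3.png",p["frame"])
```

```text
5.5333 [ 0.64742736 -0.08416989  0.17880949] [-0.47108213  0.09236005  0.80886578]
```

View pics/w3.png

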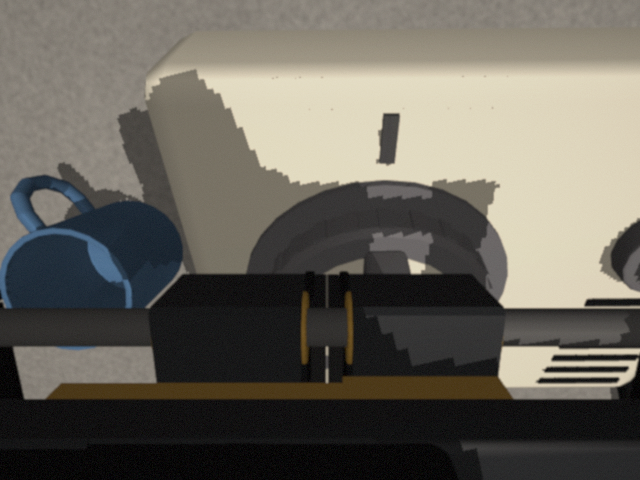

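The contact force has dropped to about zero and the bar points up the slope, so the ring has probably snapped. I'll back off and check.

Emit:
{"op": "servo_tool", "data": {"rows": [2,8,5,0,1,2,10,35,0,1,0,5,70,0,1,-30,-5,85,0,1,-60,-25,85,0,1,-85,-50,85,0,1,-85,-75,85,0,1,-85,-75,85,0,1]}}

```text
time_s: 6.25
tool_pos: [0.5605, -0.1642, 0.2642]
tool_rot: [14.1, 89.7, -91.5]
force: [0.2, -1.0, -1.1]
grip_width: 0.0002
```

Run:
```python
from h import *
from cell import *
import cv2
o=get_obs();print(o["time_s"],o["tool_pos"],o["force"])
p=read_camera("wrist");cv2.imwrite("pics/w4.png",p["frame"])
T=np.eye(4);T[:3,:3]=tool(o);T[:3,3]=o["tool_pos"]
q=dict(p);q["cam_to_world"]=T@p["tool_from_camera"]
W=cloud(q);L=(W-O)@B
for t in ["ring_grip","reset_top"]:
    r=cut_out(t,p);print(t,[(round(x["score"],2),np.round(x["extent"])) for x in r[:2]])
b=(L[...,2]>.047)&(L[...,2]<.06)&(np.abs(L[...,:2])<.06).all(-1)
print("bar",b.sum(),cv2.minAreaRect((L[b][:,:2]*1000).astype(np.float32)))
F=q["frame"].astype(int)
m=(np.abs(L[...,0]-.03)<.03)&(np.abs(L[...,1]+.132)<.03)
for lo,hi in [(-.005,.005),(.008,.014),(.014,.018),(.018,.022),(.022,.03)]:
    s=m&(L[...,2]>lo)&(L[...,2]<hi)
    if s.sum()>5: print(lo,s.sum(),cv2.minEnclosingCircle((L[s][:,:2]*1000).astype(np.float32)),F[s].mean(),np.median(L[s][:,2]))
p=read_camera("side");a=p["frame"][140:300,230:440];cv2.imwrite("pics/d4.png",cv2.resize(a,None,fx=3.5,fy=3.5))
W=cloud(p);L=(W-O)@B;b=(L[...,2]>.047)&(L[...,2]<.06)&(np.abs(L[...,:2])<.06).all(-1)
print("bar side",b.sum(),cv2.minAreaRect((L[b][:,:2]*1000).astype(np.float32)) if b.sum() else 0)
```

```text
6.25 [ 0.56046512 -0.1642407   0.26416826] [ 0.22485739 -1.04646525 -1.13806221]
ring_grip [(0.89, array([208., 167., 173., 181.]))]
reset_top [(0.66, array([420., 120.,  52.,  56.]))]
bar 4303 ((-0.18830108642578125, -0.5208234786987305), (90.4688720703125, 18.797208786010742), 0.5143219232559204)
-0.005 3908 ((30.095870971679688, -131.9978485107422), 42.114013671875) 209.0040088706926 -4.367063114425998e-05
0.008 2307 ((30.6346435546875, -135.00650024414062), 24.098064422607422) 110.02803063141164 0.011743388651873925
0.014 155 ((32.26533126831055, -134.0699920654297), 15.711690902709961) 21.60430107526882 0.016022484777239977
0.018 1384 ((30.5509090423584, -134.84979248046875), 15.91038990020752) 28.171483622350674 0.02133147300729343
0.022 698 ((30.670413970947266, -135.00668334960938), 14.953962326049805) 27.128462273161414 0.02234562592060356
bar side 215 ((0.4546470642089844, -0.24328327178955078), (90.47603607177734, 23.982690811157227), 2.1726536750793457)
```

View pics/w4.png

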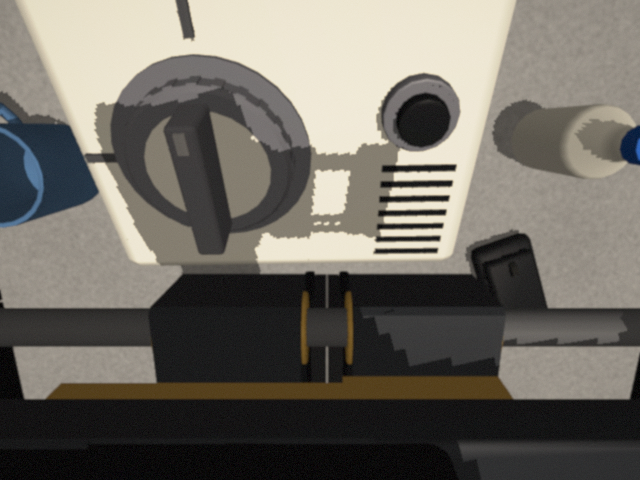

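View pics/d4.png

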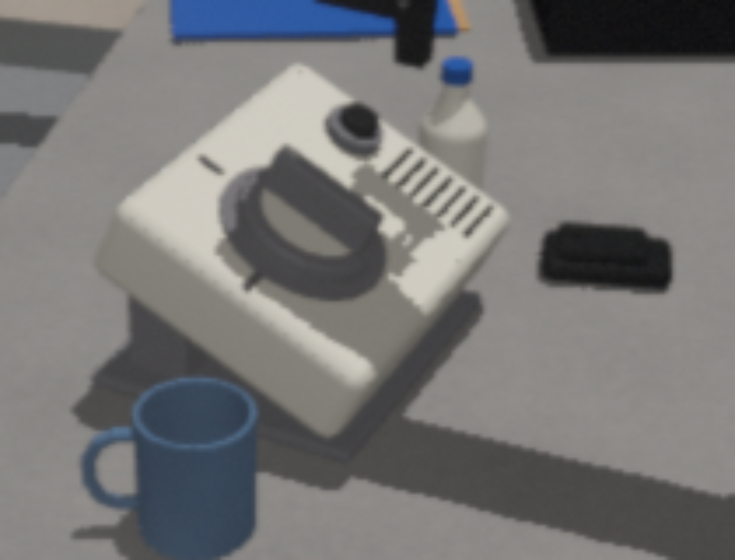

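Run:
```python
from h import *
bt=toW([.0306,-.135,.022]);exh=np.array([B[0,0],B[1,0],0]);exh/=np.linalg.norm(exh)
t=bt-.008*exh+[0,0,.011];n=B[:,2]
c=np.array([ 0.56046512,-0.1642407,0.26416826])
print(bt.round(4),t.round(4))
for d in (.06,.02,.004,0,-.003,-.006): print(d,((t+n*d-c)*1000).round(1))
```

```text
[ 0.613  -0.2389  0.1648] [ 0.6052 -0.2368  0.1758]
0.06 [ 20.3 -65.8 -34. ]
0.02 [ 36.6 -70.3 -70.2]
0.004 [ 43.2 -72.1 -84.7]
0 [ 44.8 -72.6 -88.3]
-0.003 [ 46.  -72.9 -91.1]
-0.006 [ 47.2 -73.2 -93.8]
```

Emit:
{"op": "servo_tool", "data": {"rows": [10,-33,0,0,1,20,-66,-15,0,1,20,-66,-34,0,1,29,-68,-52,0,1,37,-70,-70,0,1,43,-72,-84,0,1,43,-72,-84,0,1,43,-72,-84,0,1]}}

```text
time_s: 7.12
tool_pos: [0.6054, -0.2283, 0.179]
tool_rot: [-119.0, 89.9, 135.9]
force: [0.3, 0.4, 1.3]
grip_width: 0.0006
```

Run:
```python
from h import *
from cell import *
o=get_obs();print(o["time_s"],o["tool_pos"],o["force"])
bt=toW([.0306,-.135,.022]);exh=np.array([B[0,0],B[1,0],0]);exh/=np.linalg.norm(exh)
t=bt-.008*exh+[0,0,.011]
for d in (0,-.006,-.008): print(((t+B[:,2]*d-o["tool_pos"])*1000).round(1))
```

```text
7.1167 [ 0.60544199 -0.22834582  0.17896029] [0.34284694 0.35682708 1.26539682]
[-0.2 -8.4 -3.1]
[ 2.3 -9.1 -8.6]
[  3.1  -9.3 -10.4]
```

Emit:
{"op": "servo_tool", "data": {"rows": [-1,-4,1,0,1,-1,-8,1,0,1,-1,-8,1,0,1,0,-8,-2,0,1,1,-9,-5,0,1,2,-9,-7,0,1,2,-9,-7,0,1]}}

```text
time_s: 7.7
tool_pos: [0.6077, -0.2391, 0.173]
tool_rot: [69.1, 89.9, -36.1]
force: [-0.6, -0.4, 4.2]
grip_width: 0.0003
```

Emit:
{"op": "servo_tool", "data": {"rows": [1,0,-2,0,1,2,0,-4,0,1,2,0,-5,0,1,2,0,-5,0,1]}}

```text
time_s: 8.03
tool_pos: [0.6088, -0.2394, 0.171]
tool_rot: [4.9, 89.9, -100.3]
force: [-8.1, 0.3, 17.7]
grip_width: 0.0002
```

Run:
```python
from h import *
from cell import *
import cv2
o=get_obs();print(o["tool_pos"],o["force"]);bt=toW([.0306,-.135,.022])
exh=np.array([B[0,0],B[1,0],0]);exh/=np.linalg.norm(exh)
e=o["tool_pos"]-np.array([0,0,.011])+.0095*exh;print("edge local rel btn",(B.T@(e-bt)).round(4))
a=read_camera("wrist")["frame"];cv2.imwrite("pics/w5.png",a)
for n in ("side","scene"):
    p=read_camera(n);a=p["frame"][130:230,200:400];cv2.imwrite(f"pics/{n}5.png",cv2.resize(a,None,fx=4,fy=4))
```

```text
[ 0.6088298  -0.23935783  0.17097261] [-8.11613039  0.32572556 17.69401918]
edge local rel btn [ 0.0031 -0.0015 -0.0068]
```

View pics/w5.png

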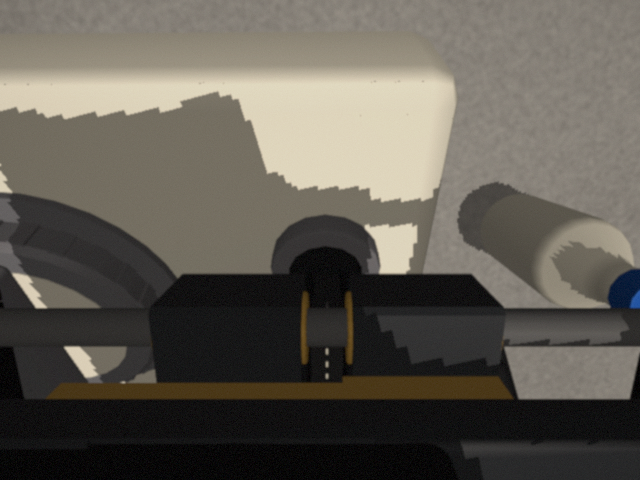

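View pics/side5.png

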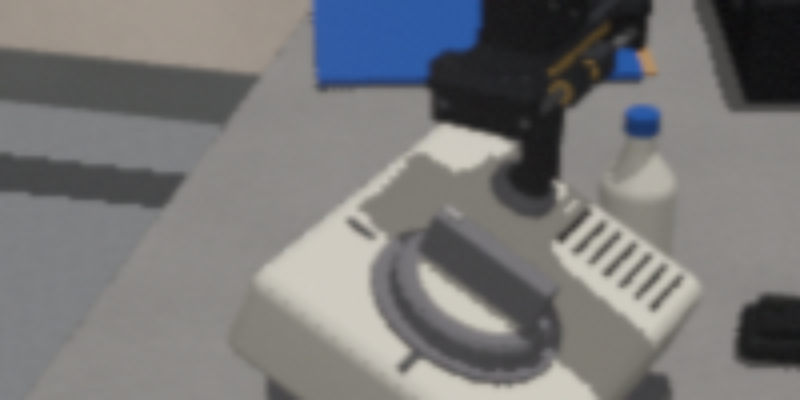

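The fingertip edge is 6.8 mm below the button's rest height with 19 N on it, so the button is fully in. Now I'll retreat.

Emit:
{"op": "servo_tool", "data": {"rows": [-3,1,7,0,1,-7,2,16,0,1,-15,4,35,0,1,-30,6,65,0,1,-50,40,90,0,1,-50,75,95,0,1,-50,75,95,0,1,-50,75,95,0,1,-50,75,95,0,1]}}

```text
time_s: 8.93
tool_pos: [0.5589, -0.1637, 0.2621]
tool_rot: [-44.1, 89.9, -149.2]
force: [-0.1, 0.0, -0.8]
grip_width: 0.0002
```

Run:
```python
from h import *
from cell import *
import cv2
o=get_obs();print(o["time_s"],o["tool_pos"],o["force"])
p=read_camera("wrist");cv2.imwrite("pics/w6.png",p["frame"])
T=np.eye(4);T[:3,:3]=tool(o);T[:3,3]=o["tool_pos"]
q=dict(p);q["cam_to_world"]=T@p["tool_from_camera"]
W=cloud(q);L=(W-O)@B
b=(L[...,2]>.047)&(L[...,2]<.06)&(np.abs(L[...,:2])<.06).all(-1)
print("bar",cv2.minAreaRect((L[b][:,:2]*1000).astype(np.float32)))
s=np.hypot(L[...,0]-.0306,L[...,1]+.135)<.012
f=(np.abs(L[...,0]-.06)<.02)&(np.abs(L[...,1]+.1)<.02)
print("btn h",np.median(L[s][:,2]),"face",np.median(L[f][:,2]))
for n in ["scene","side"]:
    p=read_camera(n);W=cloud(p)
    for t in ["mug_mid","bottle_mid","mouse_mid"]:
        r=cut_out(t,p)
        if r:
            w=W[r[0]["pixels"]];print(n,t,np.nanmedian(w,0).round(3),r[0]["extent"])
```

```text
8.9333 [ 0.55885547 -0.16373552  0.26214571] [-0.09988665  0.01916895 -0.76596021]
bar ((-0.5461158752441406, -0.9190597534179688), (90.30760192871094, 18.22178077697754), 0.5440506935119629)
btn h 0.021906671798784912 face 0.20812907969034242
scene mug_mid [0.666 0.098 0.059] [287.0, 291.0, 50.7, 59.8]
scene bottle_mid [ 0.563 -0.37   0.105] [242.4, 133.7, 25.8, 30.8]
scene mouse_mid [ 0.42  -0.309  0.026] [305.4, 159.6, 45.9, 27.9]
side mug_mid [0.662 0.103 0.061] [277.7, 274.4, 52.0, 48.9]
side bottle_mid [ 0.556 -0.371  0.098] [357.2, 174.8, 20.2, 39.4]
side mouse_mid [ 0.417 -0.308  0.023] [404.1, 214.2, 38.8, 19.0]
```

View pics/w6.png

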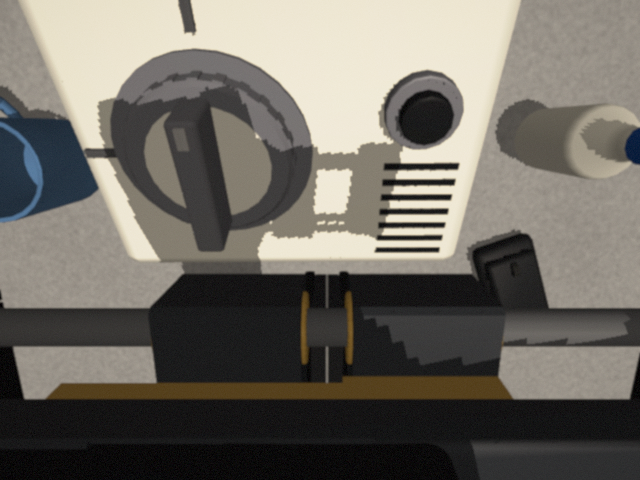

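```bash
python3 -c "
from cell import *
print(sign_off())"
```

```text
the job is handed in; nothing more can be done
None
```

The ring is locked, and the reset button was pressed after that and is out again. I handed the job in at about 9 s of the 48 s; no verdict was reported.

**How it was done:** The moves could not tilt the tool to the face's 25° lean. So instead of pinching the bar, I pushed its pointer end round with the closed fingertips. I then pressed the button along the face's normal and drew clear.

**Last checks:**
- **Ring:** After letting go, the bar measured within about 1° of the locked direction, and it still did after the press. The pointer is at the upper mark.
- **Button:** While pressing, the fingertip edge was about 6.8 mm below the button's rest height at 19 N. That means it was fully in. Afterwards the button top was back at 21.9 mm, against about 22 mm before.
- **Mug, bottle and mouse:** They are within about 2 mm of where they started in both cameras.
- **Arm:** It stood clear of everything, with outside force near zero (under 1 N).

**Disagreements:**
- A comparison height on the face came out at 208 mm, because that patch appears to have been hidden behind the gripper in the picture. I ignored it.
- The first move to the button stopped about 8 mm short in y. I corrected that before pressing.

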